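# Reset a tripped safety interlock with two buttons at once

## Robot

A 6-joint arm with a two-finger parallel gripper is mounted at the origin on a cart in front of the work surface, level with it; the furniture and walls round the work are solid. World frame = base frame: x ahead of the robot, y to its left, z up, the work surface at z = 0. Lengths are in m, angles in rad, forces in N, time in s.
With the tool pointing down it reaches from about 0.325 to 0.9 m from the base axis. Payload 6.1 kg.
Tool frame: the origin (TCP) lies between the finger pads; the fingertips stand 14 mm ahead of it and the grasp point (between the pads) lies 5 mm behind it (tip_reach is the distance from the TCP to the fingertips, in m); z points along the fingers, y is the line along which they close (so a half turn about z gives the same grasp; the last joint's range is limited). The gripper opens to 85 mm and grips with 20 to 120 N. Pads are 22 mm wide; open, the fingers measure 114 mm over their backs; the gripper's body (76 mm by 85 mm) begins 54 mm behind the grasp point. The pads swing forward as they close: fully open they stand 13 mm farther back than shut.
Start: joints at [-1.465, 0.22, 1.526, -0, 1.395, -0.126], TCP at [0.144, -0.608, 0.245] pointing down, gripper open.
Joint ranges: [-2.98, 2.98], [-0.91, 2.08], [0.09, 2.57], [-1.24, 4.39], [0.2, 2.65], [-2.68, 2.68]. Speed limits (rad/s): [2.57, 2.57, 3.01, 3.14, 3.14, 3.14].

## Interface

Orientations are given as a unit quaternion [w, x, y, z].
In Python, from bench import state, get_image, finish_job, tip_reach gives the robot as it stands.
- The arm moves only by the tool send_rows, never from a script. Its arguments are lists of equal length, an entry for each row: "dr": the turn, a rotation vector about the tool's x, y, z each as a share of pi rad, from -1 to 1, a list of three; "delta_pos": the shift along the tool's x, y, z each as a share of 0.15 m, from -1 to 1, a list of three; "jaw": the finger opening in mm, from 0 to 85.4. In form: {"dr": [[rx, ry, rz], ...], "delta_pos": [[tx, ty, tz], ...], "jaw": [jaw, ...]}. A call has 1 to 10 rows; each row shifts and turns the commanded pose from where the row before left it, along the tool's axes as they then stand; what a row does not reach is not made up. A row lasts 1/10 s, in which the tool goes at most 50 mm and 8.59 degrees, less where a joint would pass 70% of its speed; a pose out of reach is approached as far as the arm can. A call with a number of a shift or a turn outside -1 to 1 is refused whole. A call with a gripper value outside its range is refused whole. The fingers move at their own pace and stop on an object; "grip_force" is the grip in N (left out, the last holds). Time passes only in rows, so rows that do not move let the fingers close. It gives the time, the measured TCP pose, the force, the opening and the grip force at its end, in the units of the state.
- state(): the state, without advancing time (a new reading comes with each control period).
- get_image(name): name is "scene" or "top" or "wrist"; returns a dict with "img" (480x640x3 uint8, blue, green, red), "fov_y" (degrees; the focal length in pixels is half the picture's height over the tangent of half this angle, whatever the lens; pixels are square), "cx", "cy" (the principal point, pixels), "k1" (the pictures are not rectified: a ray, as slopes to the right and down, at radius r is drawn at 1 + k1 r^2 times it, then the intrinsics apply), "view" (4x4, takes a point from world to camera coordinates); the wrist camera has in their place "hand_eye" (4x4, takes a point from camera to tool coordinates, whose origin is the TCP and whose axes are the flange's). Camera axes: x right, y down, z forward; pixel columns grow to the right and rows downward; lengths in m; the calibration is good to about 2 mm. A picture is of the moment at which its call begins: read the wrist's pose just before it. There is no depth.
- finish_job(): hands the job in; it is judged then, once.
The state is a dict: "clock": time; "joint_pos": joint angles; "qd": joint speeds; "tau": joint torques, N m; "ee_pos": TCP position; "orientation": TCP orientation; "ft_force": force on the tool from outside, world axes, zero at the start; "wrist_torque": the same for the moment, N m; "finger_gap": finger opening in m; "gripper_force": force on a finger pad.
Only numpy, scipy, OpenCV 4.12 (cv2) and the standard library are available. Lean on these libraries where they do the work, as an engineer would, in place of code of your own. Each camera call takes 0.05 s, during which the arm holds its last target. There are 200 camera calls.

## Task

The safety interlock has tripped. On the grey control box, push the yellow sliding cover fully back, away from the robot, so that the two blue reset buttons lie bare; then press both blue buttons fully down together, one fingertip on each, keep them down for at least two seconds without a break, and let both come up again. Leave the cover open, do not press the red stop button, and do not disturb, pick up or carry any of the things lying about.

Things in the scene. Friction and masses are not known exactly. Their poses are not given: they have to be found in the camera images.
- station: Grey control box fixed to the bench, 140 (x) x 210 (y) x 60 mm high; foot flange 150 x 220 mm, 6 mm high. Origin: centre of its underside. Its +x points away from the robot (yaw within 0.35 rad). On its top, in box coordinates: blue buttons at x = -30, y = +65 and +5; red stop button at x = -30, y = -65; a small amber lamp at x = +30, y = -65; the yellow cover slides along x over the blue buttons.
- cover (a joint): Yellow hood sliding along the box's +x: 0 over the buttons, 0.069 m fully back (end stop); starts at 0 to 0.012. Stays where left; friction about 2.5 N. 110 mm wide (box y -20 to +90), 60 mm long; flat upright front face, 1 to 51 mm above the box's top, at box x = -67 when 0 and +2 when fully back; roof slopes down to the rear.
- cover_front (a point): Point on the middle (box y = +35) of the cover's upright front face, 98 mm above the bench (the face's upper edge is at 111 mm); moves with the cover. Push here in the box's +x; fingers lower than 84 mm would run into the button caps that it uncovers.
- reset_left (a joint): Travel of the left (box +y) blue push button: 0 up, 0.008 m fully down; spring return, first gives at about 1.2 N, about 4 N when fully down.
- reset_left_top (a point): Centre of the top of the left blue button's round cap, 26 mm in diameter; moves with the button. When up it is 84 mm above the bench and 12 mm above its round black housing, 42 mm in diameter.
- reset_right (a joint): Travel of the right blue push button, 60 mm from the left one: 0 up, 0.008 m fully down; spring return, first gives at about 1.2 N, about 4 N when fully down.
- reset_right_top (a point): Centre of the top of the right blue button's round cap, 26 mm in diameter; moves with the button. When up it is 84 mm above the bench and 12 mm above its round black housing, 42 mm in diameter.
- stop (a joint): Travel of the red stop button, cap 32 mm in diameter, on the right of the box's top: 0 up, 0.008 m down. Must not be pressed.
- sander: Cork-brown sanding block, 102 x 72 x 28 mm, loose on the bench; leave alone. Origin: centre of its underside.
- jar: Small squat jar with a black cap, 66 mm across, 63 mm high, loose; leave alone. Origin: centre of its underside.
- wedge: Beech wedge, 30 x 110 x 24 mm, loose; leave alone. Origin: centre of its underside.
- pipe_stand_b: Black pipe on two square posts, fixed on the right of the control box; the pipe runs roughly along x, from about x = 0.2 to 0.7 m, its top (with the red valve lever) 0.36 m above the bench. Obstacle only: the arm may start on its right while the work lies on its left, so pass well above it. Origin: on the bench, under the pipe.
- pipe_stand_a: The same kind of stand, fixed on the left of the control box, top 0.345 m above the bench; its pipe runs from about x = 0.13, y = 0.31 to x = 0.56, y = 0.48 m. Obstacle only. Origin: on the bench, under the pipe.

How it is judged:
By the outcome, as a careful person would: the job done as asked, in the order asked, and still so for the second after the job is handed in, with the robot touching nothing.
It also fails if it takes over 50 s, if anything falls off the work surface, if the arm or the gripper's body presses on something with over 40 N, if the wrist force passes 120 N, or if a joint passes its speed limit or range.

## Working session

There is one attempt and no reset: what is moved stays moved. The work goes in short steps, Python scripts to look and compute and a tool call to move; the robot and the scene stay as the last step left them, time stands still between calls to the robot, and variables do not carry over. Pictures are saved under pics/ and viewed, at most 10 in all, crops included, and the job is handed in when it is done.

Besides the shell and the picture viewer there is one more tool, called after "Call:" in YAML: its name, and indented under it one key for each argument. send_rows: Moves the arm, as the interface text tells. Its arguments: {"type":"object","properties":{"dr":{"type":"array","items":{"type":"array","items":{"type":"number"}}},"delta_pos":{"type":"array","items":{"type":"array","items":{"type":"number"}}},"jaw":{"type":"array","items":{"type":"number"}},"grip_force":{"type":"number"}},"required":["dr","delta_pos","jaw"]}

```bash
mkdir -p pics; ls; python3 - <<'E'
from bench import *
import cv2,numpy as np
s=state();print({k:np.round(v,3).tolist() for k,v in s.items()})
a=get_image("scene");b=get_image("top")
for n,g in(("scene",a),("top",b)):
    cv2.imwrite(f"pics/{n}0.png",g["img"]);print(n,g["fov_y"],g["cx"],g["cy"],g["k1"],np.round(g["view"],4).tolist())
E
```

```text
pics
{'clock': 0.0, 'joint_pos': [-1.465, 0.221, 1.528, 0.0, 1.395, -0.126], 'qd': [0.001, -0.002, 0.0, -0.0, -0.001, -0.001], 'tau': [-0.003, -49.691, -38.939, -0.001, 0.011, -0.0], 'ee_pos': [0.144, -0.608, 0.244], 'orientation': [-0.001, 0.993, 0.116, 0.0], 'ft_force': [0.247, -0.32, 0.091], 'wrist_torque': [0.018, -0.008, -0.017], 'gripper_force': 0.0, 'finger_gap': 0.085}
scene 49.43924299839392 323.4908756103513 232.12616564049307 0.01685964473880527 [[0.8415, 0.5403, 0.0077, -0.5108], [0.4589, -0.7072, -0.5379, -0.0438], [-0.2852, 0.4561, -0.843, 1.0138], [0.0, 0.0, 0.0, 1.0]]
top 53.79349505663314 318.43262888126475 245.1239753519776 -0.005488043048032861 [[0.0174, -0.9998, 0.0017, 0.2065], [-0.984, -0.0174, -0.1774, 0.4769], [0.1774, 0.0014, -0.9841, 0.9461], [0.0, 0.0, 0.0, 1.0]]
```

View pics/top0.png

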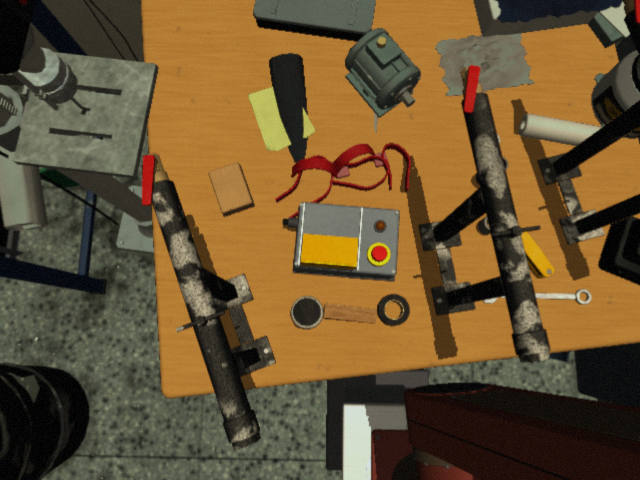

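View pics/scene0.png

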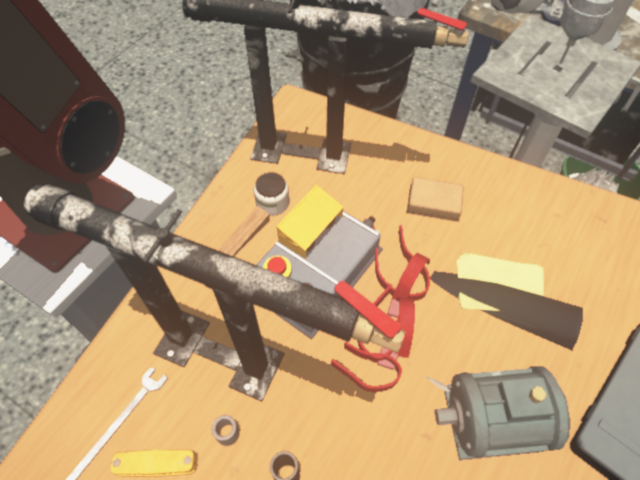

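Top view: box corners at about (300,205), (400,212), (395,280), (293,273), with the cover at (330,250), red stop at (379,254) and lamp at (380,227). The scene view shows the same layout: jar and wedge in front of the box, pipe stands on both sides. I'll measure the coarse pose next.

```bash
cat > h.py <<'E'
from bench import *
import cv2,numpy as np
from scipy.spatial.transform import Rotation as R
def rays(g,px,s=None):
    f=240/np.tan(np.radians(g["fov_y"])/2);K=np.array([[f,0,g["cx"]],[0,f,g["cy"]],[0,0,1]])
    p=cv2.undistortPoints(np.array(px,float).reshape(-1,1,2),K,np.array([g["k1"],0,0,0])).reshape(-1,2)
    d=np.c_[p,np.ones(len(p))]
    if "view" in g: M=np.linalg.inv(np.array(g["view"]))
    else:
        T=np.eye(4);q=s["orientation"];T[:3,:3]=R.from_quat([q[1],q[2],q[3],q[0]]).as_matrix();T[:3,3]=s["ee_pos"]
        M=T@np.array(g["hand_eye"])
    return M[:3,3],d@M[:3,:3].T
def plane(g,px,z,s=None):
    o,d=rays(g,px,s);return o+d*((z-o[2])/d[:,2])[:,None]
def blobs(img,lo,hi,amin=30):
    m=cv2.inRange(cv2.cvtColor(img,cv2.COLOR_BGR2HSV),lo,hi)
    c,_=cv2.findContours(m,cv2.RETR_EXTERNAL,cv2.CHAIN_APPROX_SIMPLE)
    return sorted([k for k in c if cv2.contourArea(k)>amin],key=cv2.contourArea,reverse=True)
E
python3 - <<'E'
from h import *
print(tip_reach)
g=get_image("top")
print(plane(g,[(301,205),(399,211),(395,276),(294,271)],.06).round(3))
print("red,lamp",plane(g,[(379,253),(380,227)],.075).round(3))
for c in blobs(g["img"],(20,120,100),(35,255,255),200)[:3]:
    r=cv2.minAreaRect(c);print(np.round(r[0]),np.round(r[1]),r[2]);print(plane(g,cv2.boxPoints(r),.09).round(3))
print("pipe b",plane(g,[(478,90),(530,350)],.345).round(3))
E
```

```text
0.014
[[0.554 0.253 0.06 ]
 [0.545 0.049 0.06 ]
 [0.409 0.058 0.06 ]
 [0.416 0.264 0.06 ]]
red,lamp [[0.453 0.093 0.075]
 [0.507 0.09  0.075]]
[329. 250.] [56. 29.] 4.763641834259033
[[0.43  0.251 0.09 ]
 [0.489 0.247 0.09 ]
 [0.482 0.135 0.09 ]
 [0.423 0.14  0.09 ]]
[269. 120.] [64. 26.] 72.21611022949219
[[0.787 0.371 0.09 ]
 [0.806 0.319 0.09 ]
 [0.671 0.274 0.09 ]
 [0.652 0.325 0.09 ]]
[536. 254.] [50. 14.] 52.43141174316406
[[ 0.485 -0.176  0.09 ]
 [ 0.503 -0.2    0.09 ]
 [ 0.424 -0.256  0.09 ]
 [ 0.406 -0.232  0.09 ]]
pipe b [[ 0.665 -0.026  0.345]
 [ 0.276 -0.082  0.345]]
```

Call:
send_rows:
  dr:
    - [0,0,0.01]
    - [0,0,0.01]
    - [0,0,0.01]
    - [0,0,0.01]
    - [0,0,0.01]
    - [0,0,0.01]
    - [0,0,0.01]
    - [0,0,0.01]
    - [0,0,0.01]
  delta_pos:
    - [0,0,-0.1]
    - [0,0,-0.2]
    - [0,0,-0.2]
    - [0,0,-0.2]
    - [0,0,-0.2]
    - [0,0,-0.2]
    - [0,0,-0.2]
    - [0,0,-0.2]
    - [0,0,-0.1]
  jaw: [85,85,85,85,85,85,85,85,85]

```text
clock: 1.05
ee_pos: [0.1436, -0.6085, 0.4885]
orientation: [0.002, 1.0, -0.026, 0.0]
ft_force: [0.6, 0.3, 0.3]
finger_gap: 0.0851
gripper_force: 0.0
```

Call:
send_rows:
  dr:
    - [0,0,0]
    - [0,0,0]
    - [0,0,0]
    - [0,0,0]
    - [0,0,0]
    - [0,0,0]
    - [0,0,0]
    - [0,0,0]
    - [0,0,0]
    - [0,0,0]
  delta_pos:
    - [0.12,-0.12,-0.01]
    - [0.2,-0.2,-0.01]
    - [0.2,-0.2,-0.01]
    - [0.2,-0.2,-0.01]
    - [0.2,-0.2,-0.01]
    - [0.2,-0.2,-0.01]
    - [0.2,-0.2,-0.01]
    - [0.2,-0.2,0]
    - [0.2,-0.2,0]
    - [0.2,-0.2,0]
  jaw: [45.5,45.5,45.5,45.5,45.5,45.5,45.5,45.5,45.5,45.5]

```text
clock: 2.05
ee_pos: [0.4469, -0.3339, 0.4956]
orientation: [-0.0, 1.0, -0.026, -0.0]
ft_force: [0.8, -0.4, 0.6]
finger_gap: 0.0457
gripper_force: 0.0
```

Call:
send_rows:
  dr:
    - [0,0,0]
    - [0,0,0]
    - [0,0,0]
    - [0,0,0]
    - [0,0,0]
    - [0,0,0]
    - [0,0,0]
    - [0,0,0]
    - [0,0,0]
    - [0,0,0]
  delta_pos:
    - [0,-0.2,0]
    - [0,-0.2,0]
    - [0,-0.2,0]
    - [0,-0.2,0]
    - [0,-0.2,0]
    - [0,-0.2,0]
    - [0,-0.2,0]
    - [0,-0.2,0]
    - [0,-0.2,0]
    - [0,-0.2,0]
  jaw: [45.5,45.5,45.5,45.5,45.5,45.5,45.5,45.5,45.5,45.5]

```text
clock: 3.05
ee_pos: [0.4609, -0.0345, 0.4956]
orientation: [-0.0, 1.0, -0.026, -0.0]
ft_force: [0.8, -0.7, -0.0]
finger_gap: 0.0454
gripper_force: 0.0
```

Call:
send_rows:
  dr:
    - [0,0,0]
    - [0,0,0]
    - [0,0,0]
    - [0,0,0]
    - [0,0,0]
    - [0,0,0]
    - [0,0,0]
    - [0,0,0]
    - [0,0,0]
    - [0,0,0]
  delta_pos:
    - [-0.08,-0.19,0]
    - [-0.08,-0.19,0]
    - [-0.08,-0.19,0]
    - [-0.08,-0.19,0]
    - [-0.08,-0.19,0.1]
    - [-0.08,-0.19,0.2]
    - [-0.08,-0.19,0.2]
    - [-0.08,-0.19,0.2]
    - [0,0,0.2]
    - [0,0,0.1]
  jaw: [45.5,45.5,45.5,45.5,45.5,45.5,45.5,45.5,45.5,45.5]

```text
clock: 4.05
ee_pos: [0.3753, 0.1973, 0.3428]
orientation: [0.001, 1.0, -0.024, -0.002]
ft_force: [-0.1, -0.6, 0.8]
finger_gap: 0.0455
gripper_force: 0.0
```

```bash
python3 - <<'E'
from h import *
s=state();g=get_image("wrist");cv2.imwrite("pics/w1.png",g["img"])
print(s["ee_pos"],s["orientation"],s["qd"],np.round(g["hand_eye"],3).tolist(),g["fov_y"])
E
```

```text
[0.37531941 0.19727652 0.3427807 ] [ 6.72188104e-04  9.99700577e-01 -2.43864794e-02 -1.89861856e-03] [-0.03103567  0.01573144  0.20869028 -0.00505138 -0.25478372 -0.00281805] [[0.002, -0.949, -0.315, 0.08], [1.0, 0.002, 0.001, 0.0], [-0.0, -0.315, 0.949, -0.129], [0.0, 0.0, 0.0, 1.0]] 67.00826012662851
```

View pics/w1.png

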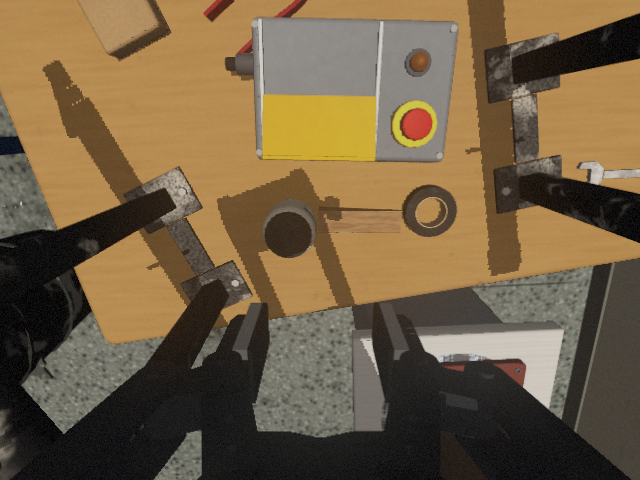

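The wrist view shows the cover still over the buttons: yellow area from (262,95) to (377,160), red stop at (415,124), lamp at (419,62). The jar and wedge are low, in front of the box.

```bash
python3 - <<'E'
from h import *
s=state();g=get_image("wrist");im=g["img"];print(s["ee_pos"],s["orientation"])
for c in blobs(im,(20,150,100),(35,255,255),300)[:3]:
    q=cv2.approxPolyDP(c,4,True)[:,0];print(q.tolist());print(plane(g,q,.111,s).round(4).tolist());print(plane(g,q,.06,s).round(4).tolist())
print("corners60",plane(g,[(255,19),(458,24),(442,160),(258,158)],.06,s).round(4).tolist())
print("ribs",plane(g,[(381,22),(377,158)],.06,s).round(4).tolist())
print("red,lamp",plane(g,[(415.5,124)],.08,s).round(4),plane(g,[(419,62)],.065,s).round(4))
E
```

```text
[0.37518181 0.19662756 0.34136263] [ 0.00106624  0.99968251 -0.02500491 -0.00291583]
[[262, 94], [261, 158], [374, 159], [374, 96]]
[[0.4847, 0.2439, 0.111], [0.4276, 0.2505, 0.111], [0.4213, 0.1414, 0.111], [0.4781, 0.1413, 0.111]]
[[0.4888, 0.2512, 0.06], [0.4235, 0.2587, 0.06], [0.4164, 0.1341, 0.06], [0.4812, 0.134, 0.06]]
[[423, 101], [406, 101], [393, 113], [391, 130], [400, 143], [418, 145], [432, 134], [435, 115]]
[[0.4717, 0.096, 0.111], [0.4724, 0.1118, 0.111], [0.4625, 0.1236, 0.111], [0.4474, 0.1253, 0.111], [0.4351, 0.1165, 0.111], [0.4325, 0.0993, 0.111], [0.442, 0.0863, 0.111], [0.459, 0.0843, 0.111]]
[[0.4739, 0.0823, 0.06], [0.4747, 0.1002, 0.06], [0.4634, 0.1138, 0.06], [0.4462, 0.1157, 0.06], [0.4322, 0.1057, 0.06], [0.4291, 0.086, 0.06], [0.44, 0.0712, 0.06], [0.4594, 0.0689, 0.06]]
corners60 [[0.5579, 0.2514, 0.06], [0.5443, 0.0501, 0.06], [0.4118, 0.0587, 0.06], [0.4237, 0.262, 0.06]]
ribs [[0.5494, 0.1268, 0.06], [0.4173, 0.1308, 0.06]]
red,lamp [[0.4514 0.0945 0.08  ]] [[0.5108 0.0891 0.065 ]]
```

Call:
send_rows:
  dr:
    - [0,0,0.0025]
    - [0,0,0]
    - [0,0,0]
    - [0,0,0]
    - [0,0,0]
    - [0,0,0]
    - [0,0,0]
    - [0,0,0]
    - [0,0,0]
    - [0,0,0]
  delta_pos:
    - [0,0,0.1]
    - [0,0,0.2]
    - [0,0,0.2]
    - [0,0,0.2]
    - [0,0,0.2]
    - [0,0,0.2]
    - [0,0,0.2]
    - [0,0,0.15]
    - [0,0,0.06]
    - [0,0,0]
  jaw: [45.5,45.5,45.5,45.5,45.5,45.5,45.5,45.5,45.5,45.5]

```text
clock: 5.15
ee_pos: [0.3769, 0.1964, 0.1189]
orientation: [0.0, 1.0, -0.03, -0.001]
ft_force: [-0.8, -0.1, 0.4]
finger_gap: 0.0453
gripper_force: 0.0
```

```bash
python3 - <<'E'
from h import *
s=state();g=get_image("wrist");cv2.imwrite("pics/w2.png",g["img"])
print(s["ee_pos"],s["orientation"],s["ft_force"])
E
```

```text
[0.3768973  0.19638511 0.11886448] [ 2.15836897e-04  9.99549223e-01 -3.00155728e-02 -6.07912401e-04] [-0.75714807 -0.10927165  0.42847568]
```

View pics/w2.png

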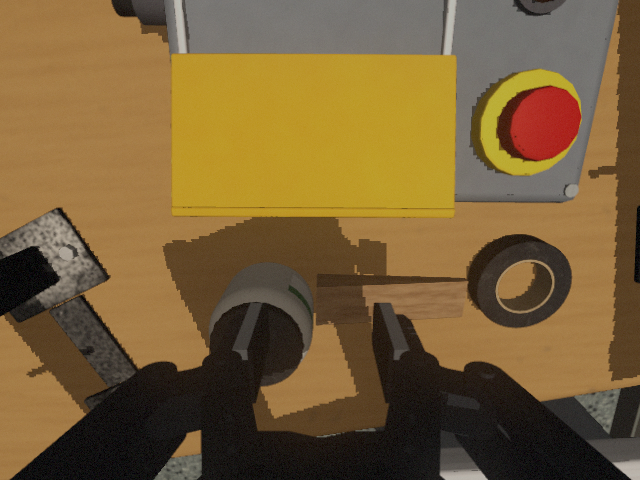

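The wrist view has the cover centred between the fingers: cover columns 172–455, finger centre about 318. Next is lowering slightly and pushing.

Call:
send_rows:
  dr:
    - [0,0,0]
    - [0,0,0]
    - [0,0,0]
    - [0,0,0]
    - [0,0,0]
    - [0,0,0]
    - [0,0,0]
    - [0,0,0]
    - [0,0,0]
    - [0,0,0]
  delta_pos:
    - [0.08,-0.006,0.05]
    - [0.1,0,0]
    - [0.06,0,0]
    - [0.04,0,0]
    - [0.04,0,0]
    - [0.05,0,0]
    - [0.05,0,0]
    - [0.06,0,0]
    - [0.06,0,0]
    - [0.06,0,0]
  jaw: [45.5,45.5,45.5,45.5,45.5,45.5,45.5,45.5,45.5,45.5]

```text
clock: 6.2
ee_pos: [0.4675, 0.1923, 0.1117]
orientation: [0.0, 1.0, -0.029, -0.0]
ft_force: [-4.1, -0.7, 2.6]
finger_gap: 0.0461
gripper_force: 1.4
```

Call:
send_rows:
  dr:
    - [0,0,0]
    - [0,0,0]
    - [0,0,0]
  delta_pos:
    - [0.03,0,0]
    - [0.03,0,0]
    - [0,0,0]
  jaw: [45.5,45.5,45.5]

```text
clock: 6.5
ee_pos: [0.4765, 0.1919, 0.1117]
orientation: [-0.0, 1.0, -0.029, 0.0]
ft_force: [0.3, 0.2, -0.1]
finger_gap: 0.0454
gripper_force: 0.0
```

Call:
send_rows:
  dr:
    - [0,0,0]
    - [0,0,0]
    - [0,0,0]
  delta_pos:
    - [0.015,0,0]
    - [0.015,0,0]
    - [0,0,0]
  jaw: [45.5,45.5,45.5]

```text
clock: 6.8
ee_pos: [0.4803, 0.1917, 0.1117]
orientation: [-0.0, 1.0, -0.029, -0.0]
ft_force: [-0.4, 0.2, 0.3]
finger_gap: 0.0455
gripper_force: 0.7
```

Call:
send_rows:
  dr:
    - [0,0,0]
    - [0,0,0]
    - [0,0,0]
  delta_pos:
    - [0.015,0,0]
    - [0.015,0,0]
    - [0,0,0]
  jaw: [45.5,45.5,45.5]

```text
clock: 7.1
ee_pos: [0.4808, 0.1917, 0.1114]
orientation: [0.0, 1.0, -0.03, -0.005]
ft_force: [-16.9, 0.2, 12.4]
finger_gap: 0.0454
gripper_force: 8.9
```

Call:
send_rows:
  dr:
    - [0,0,0]
    - [0,0,0]
    - [0,0,0]
    - [0,0,0]
    - [0,0,0]
    - [0,0,0]
    - [0,0,0]
  delta_pos:
    - [-0.06,0,0]
    - [-0.12,0,0]
    - [-0.1,0,-0.05]
    - [-0.1,0,-0.15]
    - [-0.1,0,-0.15]
    - [0,0,-0.1]
    - [0,0,0]
  jaw: [45.5,45.5,45.5,45.5,45.5,45.5,45.5]

```text
clock: 7.8
ee_pos: [0.4148, 0.1963, 0.1822]
orientation: [-0.001, 1.0, -0.029, 0.003]
ft_force: [-0.2, -0.2, 0.1]
finger_gap: 0.0455
gripper_force: 0.0
```

```bash
python3 - <<'E'
from h import *
s=state();g=get_image("wrist");im=g["img"];cv2.imwrite("pics/w3.png",im)
print(s["ee_pos"],s["orientation"],s["ft_force"])
for c in blobs(im,(95,100,50),(130,255,255),100)[:4]:
    (x,y),(a,b),t=cv2.fitEllipse(c);print(x,y,a,b,plane(g,[(x,y)],.084,s).round(4))
for c in blobs(im,(20,150,100),(35,255,255),300)[:2]:
    q=cv2.approxPolyDP(c,4,True)[:,0];print(q.tolist(),plane(g,q,.111,s).round(4).tolist())
E
```

```text
[0.41478366 0.19634509 0.18216149] [-9.52319212e-04  9.99570331e-01 -2.91007169e-02  3.37571174e-03] [-0.24827451 -0.15944853  0.11140044]
367.11578369140625 187.55882263183594 38.48338317871094 39.863426208496094 [[0.4573 0.1643 0.084 ]]
272.740478515625 186.67686462402344 38.92667007446289 39.37735366821289 [[0.4612 0.2234 0.084 ]]
[[218, 17], [218, 134], [423, 134], [424, 18]] [[0.5488, 0.2384, 0.111], [0.4946, 0.246, 0.111], [0.4885, 0.1374, 0.111], [0.5427, 0.1384, 0.111]]
[[464, 150], [442, 163], [435, 196], [449, 216], [473, 220], [497, 206], [506, 179], [492, 155]] [[0.479, 0.1152, 0.111], [0.4728, 0.1267, 0.111], [0.4549, 0.1298, 0.111], [0.443, 0.1214, 0.111], [0.4399, 0.1075, 0.111], [0.4473, 0.0946, 0.111], [0.4622, 0.091, 0.111], [0.4756, 0.0998, 0.111]]
```

View pics/w3.png

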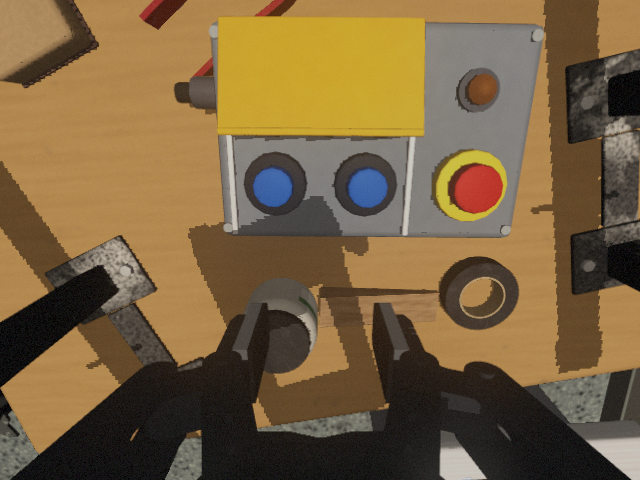

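The wrist view shows the cover fully back, with its front edge on row 134. Both blue buttons are bare at (273,187) and (367,188), and red is clear at (478,188). Button midpoint is about (0.459, 0.194).

Call:
send_rows:
  dr:
    - [0,0,0]
    - [0,0,0]
    - [0,0,0]
    - [0,0,0]
    - [0,0,0]
    - [0,0,0]
    - [0,0,0]
    - [0,0,0]
  delta_pos:
    - [0.1,0,0]
    - [0.12,0,0]
    - [0.077,0,0.05]
    - [0,0,0.12]
    - [0,0,0.12]
    - [0,0,0.12]
    - [0,0,0.06]
    - [0,0,0]
  jaw: [45.5,45.5,45.5,45.5,45.5,45.5,45.5,45.5]

```text
clock: 8.65
ee_pos: [0.4559, 0.1925, 0.1065]
orientation: [0.001, 1.0, -0.03, -0.002]
ft_force: [-0.5, 0.0, -0.7]
finger_gap: 0.0455
gripper_force: 0.0
```

Call:
send_rows:
  dr:
    - [0,0,0]
    - [0,0,0]
    - [0,0,0]
    - [0,0,0]
    - [0,0,0]
    - [0,0,0]
  delta_pos:
    - [0.022,-0.01,0]
    - [0,0,0.02]
    - [0,0,0.02]
    - [0,0,0.02]
    - [0,0,0.01]
    - [0,0,0]
  jaw: [45.5,45.5,45.5,45.5,45.5,45.5]

```text
clock: 9.25
ee_pos: [0.4605, 0.1943, 0.098]
orientation: [0.0, 1.0, -0.029, -0.0]
ft_force: [-0.4, -0.4, 0.6]
finger_gap: 0.0449
gripper_force: 0.0
```

Call:
send_rows:
  dr:
    - [0,0,0]
    - [0,0,0]
    - [0,0,0]
    - [0,0,0]
    - [0,0,0]
  delta_pos:
    - [0,0,0.015]
    - [0,0,0.015]
    - [0,0,0.015]
    - [0,0,0.015]
    - [0,0,0]
  jaw: [45.5,45.5,45.5,45.5,45.5]

```text
clock: 9.75
ee_pos: [0.461, 0.1944, 0.0896]
orientation: [-0.0, 1.0, -0.029, 0.0]
ft_force: [-1.8, -0.1, 5.8]
finger_gap: 0.0453
gripper_force: 3.1
```

Call:
send_rows:
  dr:
    - [0,0,0]
    - [0,0,0]
    - [0,0,0]
  delta_pos:
    - [0,0,0.015]
    - [0,0,0.015]
    - [0,0,0]
  jaw: [45.5,45.5,45.5]

```text
clock: 10.05
ee_pos: [0.4611, 0.1945, 0.0875]
orientation: [0.0, 1.0, -0.029, -0.0]
ft_force: [-10.6, -3.6, 24.8]
finger_gap: 0.0453
gripper_force: 12.6
```

Call:
send_rows:
  dr:
    - [0,0,0]
    - [0,0,0]
    - [0,0,0]
    - [0,0,0]
    - [0,0,0]
    - [0,0,0]
  delta_pos:
    - [0,0,0.006]
    - [0,0,0]
    - [0,0,0]
    - [0,0,0]
    - [0,0,0]
    - [0,0,0]
  jaw: [45.5,45.5,45.5,45.5,45.5,45.5]

```text
clock: 10.65
ee_pos: [0.4612, 0.1945, 0.0874]
orientation: [0.0, 1.0, -0.029, 0.0]
ft_force: [-14.4, -4.8, 32.0]
finger_gap: 0.0456
gripper_force: 15.7
```

```bash
python3 - <<'E'
from h import *
s=state();g=get_image("wrist");im=g["img"];cv2.imwrite("pics/w4.png",im[180:480])
print(s["ee_pos"],s["orientation"],s["ft_force"],s["wrist_torque"])
E
```

```text
[0.46120627 0.19451642 0.08740614] [ 1.26819430e-04  9.99573782e-01 -2.91930352e-02  7.69655517e-05] [-14.43615954  -4.75426814  32.00103056] [-0.69654662  2.37973269 -0.00511119]
```

View pics/w4.png

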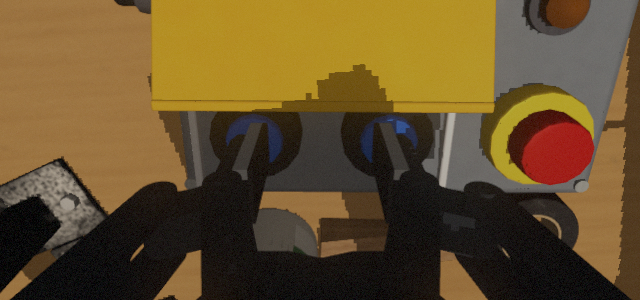

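Both fingertips sit on the blue caps, at (257,130) and (390,130) in the crop. The moment balance puts about 16 N on each, against the roughly 4 N needed to hold one fully down. I'll hold here.

Call:
send_rows:
  dr:
    - [0,0,0]
    - [0,0,0]
    - [0,0,0]
    - [0,0,0]
    - [0,0,0]
    - [0,0,0]
    - [0,0,0]
    - [0,0,0]
    - [0,0,0]
    - [0,0,0]
  delta_pos:
    - [0,0,0]
    - [0,0,0]
    - [0,0,0]
    - [0,0,0]
    - [0,0,0]
    - [0,0,0]
    - [0,0,0]
    - [0,0,0]
    - [0,0,0]
    - [0,0,0]
  jaw: [45.5,45.5,45.5,45.5,45.5,45.5,45.5,45.5,45.5,45.5]

```text
clock: 11.7
ee_pos: [0.4612, 0.1945, 0.0874]
orientation: [0.0, 1.0, -0.029, 0.0]
ft_force: [-12.7, -4.1, 30.7]
finger_gap: 0.0457
gripper_force: 15.7
```

Call:
send_rows:
  dr:
    - [0,0,0]
    - [0,0,0]
    - [0,0,0]
    - [0,0,0]
    - [0,0,0]
    - [0,0,0]
    - [0,0,0]
    - [0,0,0]
    - [0,0,0]
    - [0,0,0]
  delta_pos:
    - [0,0,0]
    - [0,0,0]
    - [0,0,0]
    - [0,0,0]
    - [0,0,0]
    - [0,0,0]
    - [0,0,0]
    - [0,0,0]
    - [0,0,0]
    - [0,0,0]
  jaw: [45.5,45.5,45.5,45.5,45.5,45.5,45.5,45.5,45.5,45.5]

```text
clock: 12.7
ee_pos: [0.4612, 0.1945, 0.0874]
orientation: [0.0, 1.0, -0.029, 0.0]
ft_force: [-13.4, -3.7, 31.9]
finger_gap: 0.0454
gripper_force: 15.7
```

Call:
send_rows:
  dr:
    - [0,0,0]
    - [0,0,0]
    - [0,0,0]
    - [0,0,0]
    - [0,0,0]
    - [0,0,0]
    - [0,0,0]
    - [0,0,0]
    - [0,0,0]
    - [0,0,0]
  delta_pos:
    - [0,0,0]
    - [0,0,0]
    - [0,0,0]
    - [0,0,0]
    - [0,0,0]
    - [0,0,-0.05]
    - [0,0,-0.1]
    - [0,0,-0.2]
    - [0,0,-0.2]
    - [0,0,-0.1]
  jaw: [45.5,45.5,45.5,45.5,45.5,45.5,45.5,45.5,45.5,45.5]

```text
clock: 13.7
ee_pos: [0.4619, 0.1947, 0.1839]
orientation: [-0.0, 1.0, -0.029, 0.002]
ft_force: [0.3, 0.1, -0.6]
finger_gap: 0.0457
gripper_force: 0.0
```

Call:
send_rows:
  dr:
    - [0,0,0]
    - [0,0,0]
    - [0,0,0]
    - [0,0,0]
    - [0,0,0]
  delta_pos:
    - [-0.15,0,-0.1]
    - [-0.15,0,-0.1]
    - [-0.1,0,0]
    - [0,0,0]
    - [0,0,0]
  jaw: [45.5,45.5,45.5,45.5,45.5]

```text
clock: 14.2
ee_pos: [0.401, 0.1979, 0.2112]
orientation: [-0.0, 1.0, -0.029, 0.0]
ft_force: [-0.1, -0.5, 0.0]
finger_gap: 0.0456
gripper_force: 0.0
```

```bash
python3 - <<'E'
from h import *
s=state();g=get_image("wrist");im=g["img"];cv2.imwrite("pics/w5.png",im)
print(s["clock"],s["ee_pos"],s["ft_force"])
for c in blobs(im,(95,100,50),(130,255,255),100)[:4]:
    (x,y),(a,b),t=cv2.fitEllipse(c);print(x,y,a,b,plane(g,[(x,y)],.084,s).round(4))
for c in blobs(im,(20,150,100),(35,255,255),300)[:1]:
    q=cv2.approxPolyDP(c,4,True)[:,0];print(plane(g,q,.111,s).round(4).tolist())
E
```

```text
14.2 [0.40095647 0.19791045 0.21118472] [-0.14163122 -0.46544588  0.01143696]
363.705810546875 160.0720672607422 35.06217575073242 36.264122009277344 [[0.4572 0.1643 0.084 ]]
277.5332946777344 159.44329833984375 35.07834243774414 36.12124252319336 [[0.461  0.2237 0.084 ]]
[[0.5479, 0.2394, 0.111], [0.4951, 0.2464, 0.111], [0.4883, 0.1375, 0.111], [0.5422, 0.138, 0.111]]
```

View pics/w5.png

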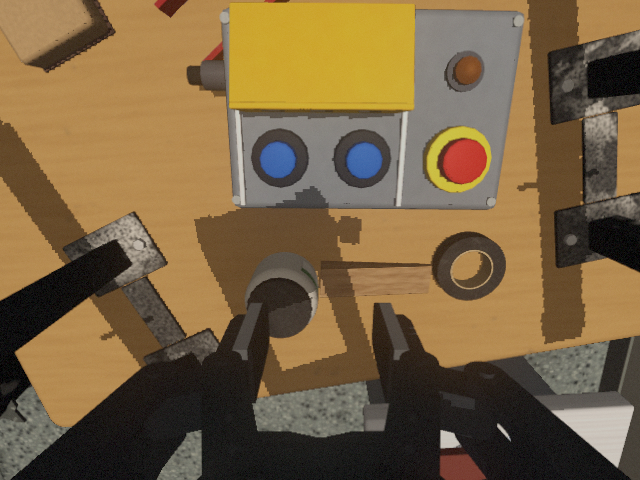

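The view shows the cover still fully back (front edge on row 107) and both blue caps up at (278,159) and (364,160). The jar and wedge have not moved, and nothing is touching the arm.

```bash
python3 -c "from bench import *; print(finish_job())"
```

```text
the job is handed in; nothing more can be done
None
```

I pushed the cover fully back against its end stop, held both blue buttons down together for about 3 s, then released them. The last picture shows both buttons up and the cover open; the red button and the loose items were left alone, and the job is handed in at about 14 s of robot time.

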